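# Return the inspected die parts to their tray

### The arm

A 6-joint arm with a two-finger parallel gripper is mounted at the origin on the work surface. World frame = base frame: x ahead of the robot, y to its left, z up, the work surface at z = 0. Lengths are in m, angles in rad, forces in N, time in s.
With the tool pointing down it reaches from about 0.375 to 0.975 m from the base axis. Payload 3.8 kg.
Tool frame: the origin (TCP) lies midway between the tips of the shut fingers; the grasp point (between the pads) lies 19 mm behind it; z points along the fingers, y is the line along which they close (so a half turn about z gives the same grasp; the last joint's range is limited). The gripper opens to 88 mm and grips with 3 to 60 N. Pads are 18 mm wide; open, the fingers measure 123 mm over their backs; the gripper's body (75 mm by 187 mm) begins 45 mm behind the grasp point.
Start: joints at [1.234, 0.264, 1.604, -0, 1.274, -0.037], TCP at [0.199, 0.645, 0.239] pointing down, gripper open.
Joint ranges: [-2.63, 2.63], [-0.94, 2.18], [0.31, 2.57], [-1.31, 4.45], [0, 2.66], [-2.55, 2.55]. Speed limits (rad/s): [2.57, 2.57, 3.14, 3.14, 3.14, 3.14].

### API

Orientations are given as a rotation vector (axis times angle).
In Python, from cell import manip, inverse_kinematics, cams, order gives the robot as it stands. Calls block until the motion is done:
- manip.move_pose(position, orientation): joint-space move of the TCP to a pose.
- manip.move_linear(position, rate=0.15, rot=None): straight line of the TCP; rot=None keeps the orientation; rate is the mean speed in m/s.
- manip.set_joints(angles): joint-space move.
- manip.set_gripper(opening, force=None): finger opening in m; force is the grip in N (None keeps the last); returns when the fingers have stopped.
- manip.dwell(seconds).
- inverse_kinematics(position, orientation): joint angles nearest the present ones, or None.
- manip.state(): the state.
- cams.capture(name): name is "scene" or "top"; returns a dict with "image" (384x512x3 uint8, blue, green, red), "z_map" (384x512 float32, m along the optical axis (not along the pixel's ray), 0 where there is no reading), "intrinsics" (3x3 intrinsics, pixels), "position" and "orientation" of the camera in the world. Camera axes: x right, y down, z forward; pixel columns grow to the right and rows downward; lengths in m; the calibration is good to about 2 mm. A picture is of the moment at which its call begins.
A pose or a line that the arm cannot do raises manip.IKError and nothing moves.
- order.close_job(): hands the job in; it is judged then, once.
The state is a dict: "clock": time; "joint_pos": joint angles; "joint_velocities": joint speeds; "tau": joint torques, N m; "tool_pos": TCP position; "tcp_rot": TCP orientation; "contact_force": force on the tool from outside, world axes, zero at the start; "moment": the same for the moment, N m; "gripper_width": finger opening in m; "grasp_force": force on a finger pad.
Only numpy, scipy, OpenCV 4.12 (cv2) and the standard library are available. Lean on these libraries where they do the work, as an engineer would, in place of code of your own. Each camera call takes 0.05 s, during which the arm holds its last target. There are 200 camera calls.

### The job

The inspection is finished: put the four parts of this stamping die back into the return tray, each fully down in the nest made for it: the flanged guide bush upright over the post, flange down; the round die button in the round pocket; the square insert with the window in the square pocket, window facing up; and the form punch lying flat in the long pocket. Set each part down gently rather than dropping it, and leave the plain bush without a flange and the solid square block where they stand, because they belong to another tool.

Things in the scene. Friction and masses are not known exactly. Their poses are not given: they have to be found in the camera images.
- flanged_bush: Guide bush of the die: a bright steel tube, 38 mm outside, 26 mm bore, 45 mm high, with a 52 mm flange 8 mm thick at its foot. Stands upright on the flange. Origin: centre of its underside, z up along the bore. About 0.24 kg.
- die_button: Round die button: a squat steel cylinder, 34 mm diameter, 28 mm high, with a 12 mm hole down the middle. Stands upright. Origin: centre of its underside, z up. About 0.18 kg.
- die_insert: Square die insert: a steel block 30 x 30 mm, 28 mm high, with a 15 x 15 mm window right through it from the top. Sides along its x and y. Origin: centre of its underside, z up. About 0.15 kg.
- form_punch: Rectangular form punch lying flat: steel, 58 mm long along its x, 20 mm high throughout; from the -x end a 6 mm long heel 22 mm wide, then 38 mm of shank 16 mm wide, then a 14 mm blade 9 mm wide at the +x end. Origin: centre of its length on the underside, z up; grip the shank across its 16 mm (along its y). About 0.13 kg.
- plain_bush: Look-alike that belongs to another tool: a straight steel tube with no flange, 38 mm outside, 26 mm bore, 45 mm high, standing upright. Origin: centre of its underside.
- solid_block: Look-alike that belongs to another tool: a solid steel block 30 x 30 mm, 28 mm high, with no window. Origin: centre of its underside.
- nest_post: Fixed 84 x 84 mm white plastic block, one of four side by side, 86 mm apart, in the grey tray; origin: centre of its underside (6 mm above the bench), z up. Flat top 9 mm above the origin, plain white, on which a bush stands, with a dark steel post, 9 mm diameter and 22 mm tall, rounded at the top, rising from its middle (post top 31 mm above the origin).
- nest_round: Fixed 84 x 84 mm white plastic block, one of four side by side, 86 mm apart, in the grey tray; origin: centre of its underside (6 mm above the bench), z up. Pocket floor (lined dark) 9 mm above the origin, top face 16 mm above it. Round pocket, 52 mm diameter, 7 mm deep, in the middle. The tray is 184 mm square, rim 22 mm above the bench.
- nest_square: Fixed 84 x 84 mm white plastic block, one of four side by side, 86 mm apart, in the grey tray; origin: centre of its underside (6 mm above the bench), z up. Pocket floor (lined dark) 9 mm above the origin, top face 16 mm above it. Square pocket, 48 x 48 mm, 7 mm deep, in the middle, sides along its x and y.
- nest_slot: Fixed 84 x 84 mm white plastic block, one of four side by side, 86 mm apart, in the grey tray; origin: centre of its underside (6 mm above the bench), z up. Pocket floor (lined dark) 9 mm above the origin, top face 16 mm above it. Long pocket, 76 mm along its x by 38 mm along its y, 7 mm deep, in the middle.
There are look-alikes about, which are no part of the job. Leave any turquoise look-alike of the flanged_bush alone. What is shaped like the form_punch but red is not meant.

How it is judged:
By the outcome, as a careful person would: the job done as asked, in the order asked, and still so for the second after the job is handed in, with the robot touching nothing.
It also fails if it takes over 90 s, if anything falls off the work surface, if the arm or the gripper's body presses on something with over 40 N, if the wrist force passes 120 N, or if a joint passes its speed limit or range.

## Working session

There is one attempt and no reset: what is moved stays moved. The work goes in short steps, each a Python script; the robot and the scene stay as the last script left them, time stands still between calls to the robot, and variables do not carry over. Pictures are saved under pics/ and viewed, at most 14 in all, crops included, and the job is handed in when it is done.

```bash
ls; mkdir -p pics; python3 - <<'E'
from cell import manip,cams
import cv2,numpy as np
for n in("top","scene"):
    c=cams.capture(n); cv2.imwrite(f"pics/{n}0.png",cv2.resize(c["image"],(768,576),interpolation=cv2.INTER_CUBIC)); np.savez(f"{n}0.npz",**c)
    print(n,c["intrinsics"].tolist(),c["position"],c["orientation"])
print(manip.state())
E
```

```text
pics
top [[411.0862701785853, 0.0, 247.25717937863834], [0.0, 411.0862701785853, 198.36951312152172], [0.0, 0.0, 1.0]] [ 0.29026474 -0.00126     1.04749089] [-2.11708165  2.13300018 -0.18547379]
scene [[421.04807340824544, 0.0, 257.2021944516467], [0.0, 421.04807340824544, 191.0149452904421], [0.0, 0.0, 1.0]] [1.14472075 0.38441635 0.61170437] [-1.22560896 -2.15061327  1.10597392]
{'clock': 0.1, 'joint_pos': array([ 1.23410026e+00,  2.64670248e-01,  1.60520924e+00, -3.69211495e-05,
        1.27372501e+00, -3.68686964e-02]), 'joint_velocities': array([-0.00012013, -0.00111957, -0.0029717 ,  0.00106022,  0.00169733,
       -0.00016707]), 'tau': array([-4.31037154e-05, -5.03614533e+01, -3.58073401e+01,  7.30581838e-02,
        2.33039574e-02, -5.16989587e-05]), 'tool_pos': array([0.19914684, 0.64428577, 0.23753285]), 'tcp_rot': array([-0.46913793, -3.10602237,  0.00311519]), 'contact_force': array([0.22229348, 0.95624176, 0.16250849]), 'moment': array([ 0.00913324,  0.00448595, -0.00283769]), 'grasp_force': 0.0, 'gripper_width': 0.08814648916165187}
```

View pics/top0.png

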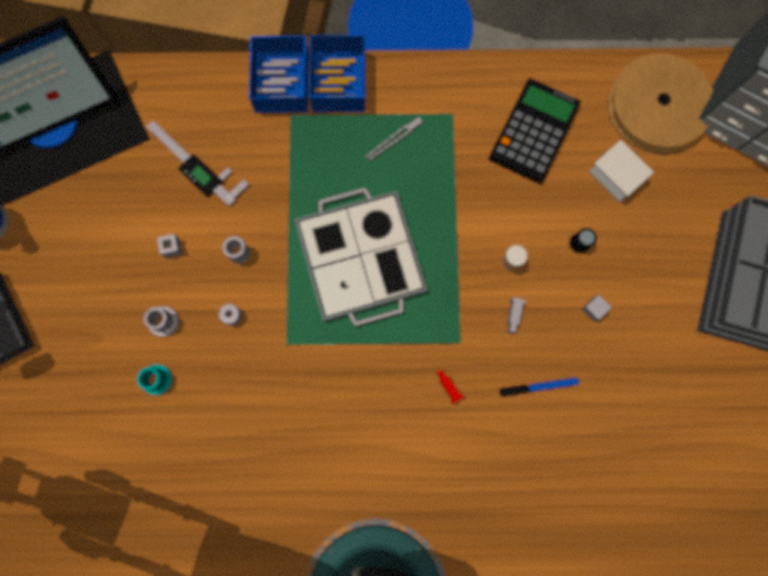

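View pics/scene0.png

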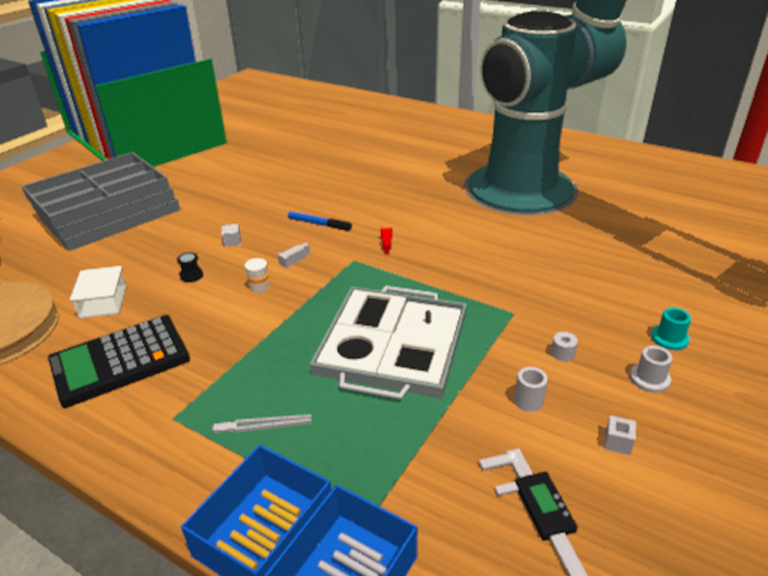

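Top view (768 px scale), candidates:
- **Bushes:** flanged grey at (160,320), plain grey at (235,250), and turquoise at (155,380). The flanged grey one is meant.
- **Squares:** windowed at (168,245) and solid at (598,308). The windowed one is meant.
- **Die button:** (229,315).
- **Punch:** grey at (516,314) and red at (450,387). The grey one is meant.
- **Tray nests:** square (330,237), round (377,223), post (345,285), slot (391,270).

Next I'll confirm in enlarged crops and fit positions from the depth.

```bash
cat > h.py <<'E'
import numpy as np,cv2
from scipy.spatial.transform import Rotation as R
def cloud(c):
    K=c["intrinsics"];z=c["z_map"].astype(float);v,u=np.indices(z.shape)
    p=np.stack([(u-K[0,2])/K[0,0]*z,(v-K[1,2])/K[1,1]*z,z],-1)
    w=p@R.from_rotvec(c["orientation"]).as_matrix().T+c["position"]
    w[z==0]=np.nan; return w
def pix2w(c,u,v,h):
    K=c["intrinsics"];d=R.from_rotvec(c["orientation"]).as_matrix()@np.array([(u-K[0,2])/K[0,0],(v-K[1,2])/K[1,1],1])
    return c["position"]+d*(h-c["position"][2])/d[2]
def w2pix(c,p):
    q=R.from_rotvec(c["orientation"]).as_matrix().T@(np.array(p)-c["position"]);q=c["intrinsics"]@q;return q[:2]/q[2]
E
python3 - <<'E'
from h import *
t=dict(np.load("top0.npz"));s=dict(np.load("scene0.npz"));wt=cloud(t);ws=cloud(s)
its={"bush":(160,320,.045),"button":(229,315,.028),"insert":(168,245,.028),"punch":(516,314,.02),"plain":(235,250,.045),"block":(598,308,.028),"teal":(155,380,.045)}
for n,(u,v,h) in its.items():
    p=pix2w(t,u/1.5,v/1.5,h)
    out=[]
    for w in(wt,ws):
        m=(np.hypot(w[...,0]-p[0],w[...,1]-p[1])<.045)&(w[...,2]>.008)
        q=w[m]; 
        if len(q)==0: out.append("none");continue
        zt=np.percentile(q[:,2],95); q=q[q[:,2]>h-.006]
        if len(q)<3: out.append((len(q),round(zt,4)));continue
        (cx,cy),wh,a=cv2.minAreaRect((q[:,:2]*1000).astype(np.float32)); out.append((len(q),round(zt,4),round(cx,1),round(cy,1),np.round(wh,1),round(a,1)))
    print(n,p[:2].round(4),*out)
for n,w in(("t",wt),("s",ws)):
    b=w[(abs(w[...,0]-.35)<.1)&(abs(w[...,1])<.4)]; print(n,"bench z",np.nanmedian(b[:,2]))
def crop(c,x0,x1,y0,y1,f):return cv2.resize(c["image"][y0:y1,x0:x1],None,fx=f,fy=f,interpolation=cv2.INTER_CUBIC)
cv2.imwrite("pics/c1.png",np.hstack([crop(t,80,180,140,270,4),crop(t,320,420,140,270,4)]))
cv2.imwrite("pics/c2.png",crop(t,190,290,120,220,6))
cv2.imwrite("pics/c3.png",crop(s,310,480,195,315,4.5))
E
```

```text
bush [0.4374 0.3506] (113, np.float64(0.0467), 440.9, 358.9, array([34.9, 35.9]), 63.7) (159, np.float64(0.0447), 443.2, 359.5, array([36.6, 38.1]), 47.7)
button [0.4474 0.2413] (129, np.float64(0.031), 450.1, 242.2, array([32.4, 31.5]), 87.3) (148, np.float64(0.0282), 452.8, 242.8, array([32.4, 32.7]), 21.9)
insert [0.5694 0.3499] (129, np.float64(0.0314), 571.5, 352.3, array([32.1, 31.8]), 10.9) (227, np.float64(0.0283), 573.5, 351.0, array([32.8, 29.8]), 13.4)
punch [ 0.4466 -0.2404] (148, np.float64(0.0233), 445.9, -237.2, array([20.8, 58.3]), 72.1) (101, np.float64(0.0204), 446.0, -240.6, array([25.1, 60. ]), 79.3)
plain [0.5551 0.2309] (108, np.float64(0.0475), 560.2, 233.0, array([35.7, 35.2]), 88.1) (164, np.float64(0.0445), 563.2, 233.3, array([36.4, 36.1]), 63.3)
block [ 0.4544 -0.3759] (154, np.float64(0.0315), 456.4, -376.7, array([29.9, 31.5]), 42.3) (82, np.float64(0.0282), 458.3, -375.7, array([33.1, 29.7]), 42.7)
teal [0.3395 0.3534] (119, np.float64(0.0467), 342.9, 364.5, array([36.9, 34. ]), 88.8) (128, np.float64(0.0444), 344.4, 364.8, array([36.5, 36.2]), 5.6)
t bench z 0.0006998513411320406
s bench z -0.0009616634957417269
```

View pics/c1.png

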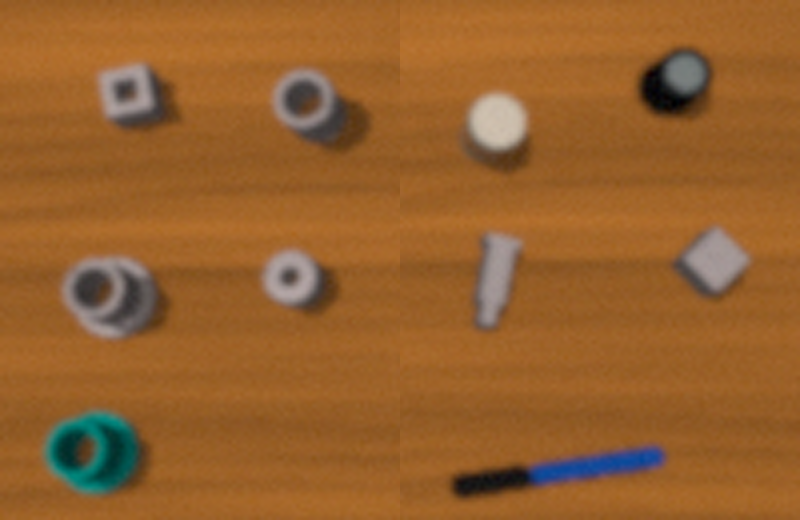

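View pics/c2.png

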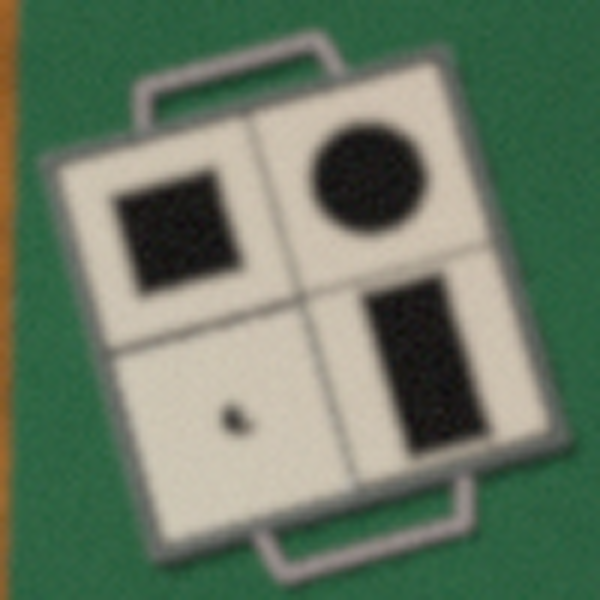

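View pics/c3.png

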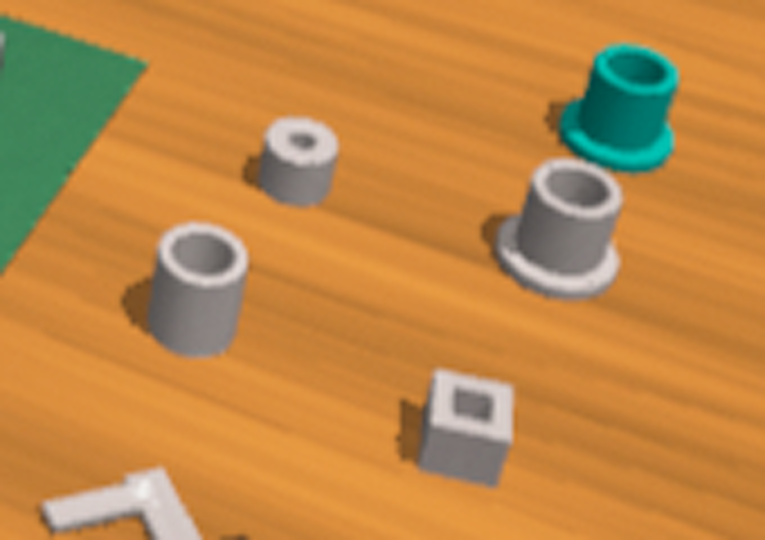

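Crops confirm the picks: the grey flanged bush (c3 (560,230)), the windowed insert (c3 (468,425)), the button (c3 (298,160)) and the grey punch, heel up and blade down (c1 (503,238) to (485,325)). The tray is yawed by about 15°. In c2 the nest centres are square (178,232), round (369,178), post (237,419) and slot (427,364). I'll do the bush first.

```bash
cat > job.py <<'E'
from h import *
from cell import manip,inverse_kinematics,cams,order
t=dict(np.load("top0.npz"))
B=np.array([.0012,0])
W=lambda x,y,h:pix2w(t,190+(x+.5)/6-.5,120+(y+.5)/6-.5,h)[:2]+B
px={"square":(178,232),"round":(369,178),"post":(237,419),"slot":(427,364)}
raw={k:W(*v,.0185) for k,v in px.items()}
C=sum(raw.values())/4
d1=raw["slot"]-raw["round"]; d2=raw["post"]-raw["square"]; d=d1+d2
yaw=np.arctan2(d[1],d[0])            # slot long axis, row direction
e=np.array([np.cos(yaw),np.sin(yaw)]); f=np.array([-e[1],e[0]])
s=np.sign((raw["slot"]-raw["post"])@f)*.043
N={"post":C+.043*e-s*f,"slot":C+.043*e+s*f,"round":C-.043*e+s*f,"square":C-.043*e-s*f}
def rv(a):  # closing line along angle a
    y=np.array([np.cos(a),np.sin(a),0]);z=np.array([0,0,-1.]);return R.from_matrix(np.stack([np.cross(y,z),y,z],1)).as_rotvec()
def best(xy,z,angs):
    c=[]
    for a in angs:
        for k in(0,np.pi):
            q=inverse_kinematics([*xy,z],rv(a+k))
            if q is not None:c.append((abs(q[5])>2.2,np.abs(q-manip.state()["joint_pos"]).max(),a+k))
    return min(c)[2]
def pick(xy,angs,z,width,force=25,hi=.16):
    a=best(xy,z,angs); manip.move_pose([*xy,hi],rv(a)); manip.set_gripper(width+.03)
    manip.move_linear([*xy,z+.02],.25); manip.move_linear([*xy,z],.06)
    manip.set_gripper(width-.006 if width>.02 else 0,force); st=manip.state()
    print("grip",st["gripper_width"].round(4),st["grasp_force"].round(1),st["tool_pos"].round(4),st["clock"])
    manip.move_linear([*xy,hi],.2); print("lifted",manip.state()["gripper_width"].round(4)); return a
def place(xy,angs,z,width,hi=.16):
    a=best(xy,z,angs); manip.move_pose([*xy,hi],rv(a)); manip.dwell(.2)
    manip.move_linear([*xy,z+.012],.15); manip.dwell(.2); f0=manip.state()["contact_force"][2]
    manip.move_linear([*xy,z+.003],.03); zz=z+.003
    while zz>z-.003:
        df=manip.state()["contact_force"][2]-f0
        if abs(df)>3: break
        zz-=.0005; manip.move_linear([*xy,zz],.02)
    print("down",zz.round(4),df.round(2),manip.state()["tool_pos"].round(4))
    manip.set_gripper(width+.02); manip.move_linear([*xy,z+.03],.08); manip.move_linear([*xy,hi],.25); print(manip.state()["clock"])
def look(n,x0,x1,y0,y1,f,cam="scene"):
    c=cams.capture(cam); cv2.imwrite(f"pics/{n}.png",cv2.resize(c["image"][y0:y1,x0:x1],None,fx=f,fy=f,interpolation=cv2.INTER_CUBIC))
E
python3 - <<'E'
from job import *
print(raw,N,np.degrees(yaw))
allA=np.radians(np.arange(0,180,15))
b=np.array([.442,.3592])
pick(b,[np.arctan2(b[1],b[0])+np.pi/2],.014,.038)
place(N["post"],[yaw,yaw+np.pi/2],.029,.038)
look("p1",195,325,180,270,6)
E
```

```text
{'square': array([0.58436554, 0.07544123]), 'round': array([ 0.60786299, -0.00723887]), 'post': array([0.50176039, 0.04987979]), 'slot': array([ 0.52507875, -0.03131091])} {'post': array([0.50122176, 0.05051843]), 'slot': array([ 0.5259413 , -0.03185234]), 'round': array([ 0.60831207, -0.00713281]), 'square': array([0.58359254, 0.07523796])} -163.29545942140032Traceback (most recent call last):
  File "<stdin>", line 5, in <module>
  File "job.py", line 27, in pick
    print("grip",st["gripper_width"].round(4),st["grasp_force"].round(1),st["tool_pos"].round(4),st["clock"])
                 ^^^^^^^^^^^^^^^^^^^^^^^^^
AttributeError: 'float' object has no attribute 'round'
```

The script failed on a print only, and the bush is gripped. I'll fix that and carry on from the lift.

```bash
sed -i 's/st\["gripper_width"\].round(4),st\["grasp_force"\].round(1)/round(st["gripper_width"],4),round(st["grasp_force"],1)/; s/manip.state()\["gripper_width"\].round(4)/round(manip.state()["gripper_width"],4)/; s/zz.round(4),df.round(2)/round(zz,4),round(float(df),2)/' job.py
python3 - <<'E'
from job import *
s=manip.state();print(s["gripper_width"],s["grasp_force"],s["tool_pos"],s["clock"])
manip.move_linear([.442,.3592,.16],.2);print(manip.state()["gripper_width"])
place(N["post"],[yaw,yaw+np.pi/2],.029,.038)
look("p1",195,325,180,270,6)
E
```

```text
0.036004203940226714 24.86982736372738 [0.4420823  0.35930992 0.01418267] 3.7167
0.03644781568810128
down 0.0285 8.07 [0.5014 0.0505 0.0291]
10.9333
```

View pics/p1.png

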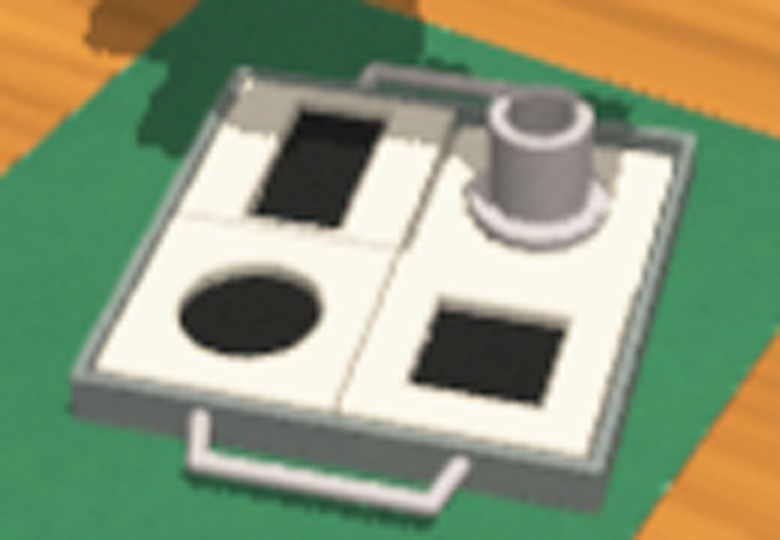

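The bush stands upright on the post nest (540,170 in the crop), flange flat. Next the button and the insert.

```bash
python3 - <<'E'
from job import *
b=np.array([.4515,.2425]); pick(b,[np.arctan2(b[1],b[0])+np.pi/2],.010,.034)
place(N["round"],[yaw,yaw+np.pi/2],.025,.034)
i=np.array([.5725,.3517]); a=np.radians(12); pick(i,[a,a+np.pi/2],.010,.030)
place(N["square"],[yaw,yaw+np.pi/2],.025,.030)
look("p2",195,325,180,270,6)
E
```

```text
grip 0.0333 25.0 [0.4516 0.2425 0.0102] 13.8083
lifted 0.0339
down 0.0245 6.68 [ 0.6085 -0.0071  0.0252]
20.9917
grip 0.0298 25.0 [0.5726 0.3518 0.0102] 24.35
lifted 0.0296
down 0.0245 8.63 [0.5838 0.0753 0.0252]
31.475
```

View pics/p2.png

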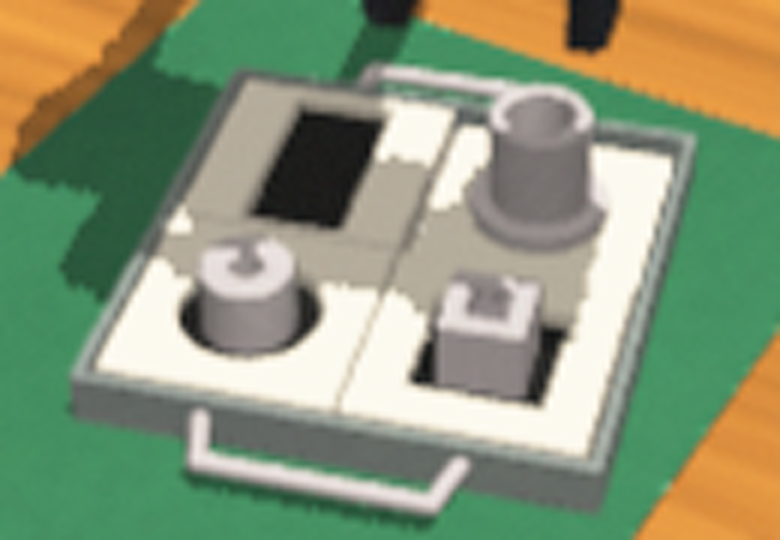

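The button sits in the round pocket (247,295) and the insert in the square one (487,335), window up. Now the punch.

```bash
python3 - <<'E'
from job import *
h=pix2w(t,345.75,199.5,.02)[:2]+B; p=pix2w(t,341.25,221.25,.02)[:2]+B
d=(p-h)/np.linalg.norm(p-h); ya=np.arctan2(d[1],d[0]); o=(h+p)/2
print(h,p,o,np.degrees(ya),np.linalg.norm(p-h))
o[1]=o[1]*.5+-.2388*.5
a=pick(o-.004*d,[ya+np.pi/2],.010,.016)
# turn with the tool: part x angle relative to closing angle a
rel=ya-a
best2=[]
for y in(yaw,yaw+np.pi):
    c=y-rel; xy=N["slot"]-.004*np.array([np.cos(y),np.sin(y)])
    q=inverse_kinematics([*xy,.025],rv(c))
    if q is not None: best2.append((abs(q[5])>2.3,abs(q[5]-manip.state()["joint_pos"][5]),c,tuple(xy)))
_,_,c,xy=min(best2); print(np.degrees(c))
import job; job.best=lambda *k:c
place(np.array(xy),[c],.025,.016)
manip.move_pose([.45,.25,.25],rv(np.pi/2)); manip.dwell(.3)
look("p3",195,325,180,270,6); look("p3t",80,420,120,270,2.3,"top")
w=cloud(cams.capture("scene"))
for k,v in N.items():
    m=np.hypot(w[...,0]-v[0],w[...,1]-v[1])<.03; print(k,np.nanpercentile(w[m][:,2],95).round(4))
print(manip.state()["clock"])
E
```

```text
[ 0.47294967 -0.24608151] [ 0.41757346 -0.23204192] [ 0.44526157 -0.23906171] 165.7734991576467 0.05712822825440218
grip 0.0155 25.0 [ 0.4492 -0.2401  0.0102] 34.8
lifted 0.0155
-73.29545942140032
down 0.0245 5.69 [ 0.5299 -0.0307  0.0252]
41.75
post 0.0589
slot 0.0355
round 0.0429
square 0.0426
44.1667
```

View pics/p3.png

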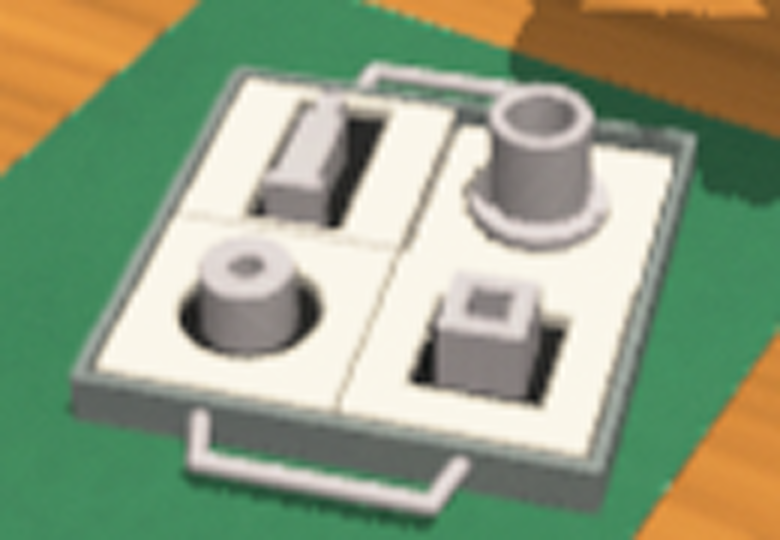

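View pics/p3t.png

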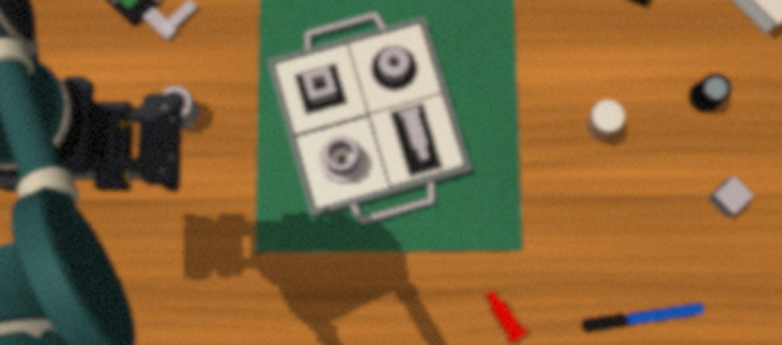

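All four parts are seated. Their top heights read 59, 43, 43 and 35 mm against 60, 43, 43 and 35 expected, and the top view shows each inside its nest. The look-alikes haven't moved.

```bash
python3 -c "
from cell import order
print(order.close_job())"
```

```text
the job is handed in; nothing more can be done
None
```

All four die parts are down in their nests, placed in the order you listed; I left the look-alikes alone, and the job was handed in after about 44 s on the robot's clock.

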